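# Offer up the divider's gate lever to its pivot

### The job

Pull the dust cap off the bracket's upright pivot post and put it in the small metal tray. Then pick up the cast gate lever by its balance point and hold it level and still above the bracket, ready to be lowered on: the hole in its boss centred over the post and about 20 mm clear above the post's tip, the knob end pointing out over the fork. Finish while still holding it there, with neither lever nor gripper touching the bracket, and leave the jar, the pliers and the cardboard box of seals where they are.

Things in the scene. Friction and masses are not known exactly. Their poses are not given: they have to be found in the camera images.
- lever: Loose dark cast-iron lever lying level on the bench, about 0.65 kg. Origin: hole axis at the boss's underside; x along the arm to the knob, z up. Boss 48 mm wide, 44 high, 24 mm hole right through. Arm 16 mm wide, 18 high (z 17 to 35), out to x = 196 mm; round link eye, 22 mm wide, z 0 to 40, at x = 165 mm. Boss-heavy: its balance point is on the arm at x = 57 mm, 33 mm from the boss's outside.
- lever_knob (a point): Centre of the lever's black ball knob, 32 mm in diameter: x = 206 mm, z = 26 mm in the lever's frame.
- bracket: Grey pivot bracket fixed to the bench. Origin: on the bench under the post; x from post to fork, z up. Foot plate 12 mm thick, x -60 to 200, y -55 to 55 mm. Block 70 x 70 mm, 60 high, round the origin; 34 mm collar to 66 high; steel post 14 mm in diameter to 110 high. Fork at x = 115 mm: 20 long, 56 wide, 105 high, slot 28 wide with floor at 83, where the lever's arm will later lie.
- post_tip (a point): Top centre of the pivot post, 110 mm above the bench.
- cap: Loose plain grey plastic dust cap, 40 g: an upside-down cup 34 mm in diameter, 28 high, hollow 21 mm wide and 20 deep. Starts loosely over the post, resting on its tip; lifts straight off. Origin: centre of its lower rim (90 mm above the bench at the start), z up.
- tray: Small open aluminium tray, fixed to the bench, 110 x 110 mm, 28 mm high, walls and floor 3 mm. Origin: centre of its underside; z up.
- jar: Bystander: glass sample jar with a steel lid, 66 mm in diameter, 100 mm high. Origin: centre of its underside.
- seal_box: Bystander: open cardboard box of metal seals, 90 x 80 x 50 mm with a raised flap on its far side. Origin: centre of its underside.
- pliers: Bystander: sealing pliers lying flat, about 160 mm long, 75 mm wide, 14 mm high. Origin: under the pivot; x points to the jaws.
Not all that is in view belongs to the job. Of the things shaped like the lever, the dark steel one is meant.

How it is judged (in metres and radians):
On the way, in this order (a step that is already met when the one before it is completed fails the run):
1. the dust cap lies let go in the tray (x of cap in the frame of tray between -0.05 and 0.05 m and y of cap in the frame of tray between -0.05 and 0.05 m and z of cap in the frame of tray below 0.04 m and contact force between cap and the fingers below 0.2 N and contact force between cap and tray above 0.1 N), for 0.2 s.
2. the lever is lifted clear of the bench, gripped at its balance point and level (x of the grasp point in the frame of lever between 0.037 and 0.077 m and contact force between lever and the fingers above 2 N and height (world z) of lever above 0.06 m and angle between lever's own z axis and vertical below 0.17 rad), for 0.2 s.
At the end, for the whole second after the job is handed in: Cap let go in the tray. Lever held only by the fingers, within 20 mm of its balance point, at rest, within 5 degrees of level; hole within 8 mm of the post's axis, boss 8 to 40 mm above the post's tip, knob over the fork within 25 mm of the bracket's x axis; lever and gripper touch nothing else (all of step 1 and x of the grasp point in the frame of lever between 0.037 and 0.077 m and contact force between lever and the fingers above 2 N and horizontal distance between lever and post_tip below 0.008 m and z of lever in the frame of post_tip between 0.008 and 0.04 m and angle between lever's own z axis and vertical below 0.087 rad and x of lever_knob in the frame of bracket above 0.15 m and y of lever_knob in the frame of bracket between -0.025 and 0.025 m and contact force between lever and bracket below 0.1 N and contact force between lever and tray below 0.1 N and contact force between lever and cap below 0.1 N and contact force between lever and jar below 0.1 N and contact force between lever and seal_box below 0.1 N and contact force between lever and pliers below 0.1 N and contact force between bracket and the arm below 0.1 N and contact force between bracket and the fingers below 0.1 N and linear speed of lever below 0.02 m/s and angular speed of lever below 0.15 rad/s); the arm keeps its last pose, push and grip.
It fails at once if the jar was moved more than 30 mm or tipped (distance of jar from where it was at the start of the episode above 0.03 m or angle between jar's own z axis and vertical above 0.3 rad).
It fails at once if the box of seals was moved more than 30 mm or tipped (distance of seal_box from where it was at the start of the episode above 0.03 m or angle between seal_box's own z axis and vertical above 0.3 rad).
It fails at once if the pliers was moved more than 30 mm or tipped (distance of pliers from where it was at the start of the episode above 0.03 m or angle between pliers's own z axis and vertical above 0.3 rad).
It also fails if it takes over 64 s, if anything falls off the work surface, if the arm or the gripper's body presses on something with over 40 N, if the wrist force passes 120 N, or if a joint passes its speed limit or range.

### The arm

A 7-joint arm with a two-finger parallel gripper is mounted at the origin on the work surface. World frame = base frame: x ahead of the robot, y to its left, z up, the work surface at z = 0. Lengths are in m, angles in degrees, forces in N, time in s.
With the tool pointing down it reaches from about 0.4 to 0.875 m from the base axis. Payload 4.4 kg.
Tool frame: the origin (TCP) lies midway between the tips of the shut fingers; the grasp point (between the pads) lies manip.grip_depth behind it (manip.grip_depth is the distance from the TCP to the grasp point, in m); z points along the fingers, y is the direction in which the jaws open and shut (so a half turn about z gives the same grasp; the last joint's range is limited). The gripper opens to 85 mm and grips with 20 to 120 N. Pads are 22 mm wide; open, the fingers measure 114 mm over their backs; the gripper's body (76 mm by 85 mm) begins 54 mm behind the grasp point. The pads swing forward as they close: fully open they stand 13 mm farther back than shut.
Start: joints at [-74.473, 36.005, 2.206, 86.941, -1.547, 57.084, -1.146], TCP at [0.215, 0.614, 0.231] pointing down, gripper open.
Joint ranges: [-175.42, 175.42], [-21.48, 121.26], [-71.46, 75.88], [10.55, 141.38], [-63.04, 243.04], [13.31, 113.54], [-168.57, 168.57]. Speed limits (degrees/s): [147.25, 147.25, 180, 180, 180, 180, 180].

### API

Orientations are given as [roll, pitch, yaw] about the fixed x, y, z axes, in that order (R = Rz(yaw) Ry(pitch) Rx(roll)).
In Python, from plant import manip gives the robot as it stands. The module is installed in compiled form; this text tells all that it offers.
- The arm moves only by the tool arm_command, never from a script. Its argument "rows" is a list of rows, each an object with "slide": the shift along the tool's x, y, z in mm, a list of three; "rotation": the turn, a rotation vector about the tool's x, y, z in degrees, a list of three; "hand": the opening, from -1 (shut) to 1 (fully open). In form: [{"slide": [x, y, z], "rotation": [ax, ay, az], "hand": hand}, ...]. A call has 1 to 10 rows; each row is the pose to reach, as a shift and turn from the pose measured when the call began, along the tool's axes at that moment; what a row does not reach only later rows make up. A row lasts 1/10 s, in which the tool goes at most 50 mm and 8.59 degrees, less where a joint would pass 70% of its speed; a pose out of reach is approached as far as the arm can. A call with a gripper value outside its range is refused whole. The fingers move at their own pace and stop on an object; "grip_force" is the grip in N (left out, the last holds). Time passes only in rows, so rows that repeat a pose let the fingers close. It gives the time, the measured TCP pose, the force and the opening at its end, in the units of the state.
- manip.read_state(): the state, without advancing time (a new reading comes with each control period).
- manip.grab_frame(name): name is "scene" or "top" or "wrist"; returns a dict with "frame" (400x640x3 uint8, blue, green, red), "depth" (400x640 float32, m along the optical axis (not along the pixel's ray), 0 where there is no reading), "intrinsics" (3x3 intrinsics, pixels), "cam_to_world" (4x4, takes a point from camera to world coordinates). Camera axes: x right, y down, z forward; pixel columns grow to the right and rows downward; lengths in m; the calibration is good to about 2 mm. A picture is of the moment at which its call begins.
- manip.sign_off(): hands the job in, once; it reports no verdict.
The state is a dict: "time": time; "joint_pos": joint angles; "joint_vel": joint speeds; "effort": joint torques, N m; "tool_pos": TCP position; "tool_rot": TCP orientation; "ft_force": force on the tool from outside, world axes, zero at the start; "moment": the same for the moment, N m; "width": finger opening in m.
Only numpy, scipy, OpenCV 4.12 (cv2) and the standard library are available. Lean on these libraries where they do the work, as an engineer would, in place of code of your own. Each camera call takes 0.05 s, during which the arm holds its last target.

## Working session

There is one attempt and no reset: what is moved stays moved. The work goes in short steps, Python scripts to look and compute and a tool call to move; the robot and the scene stay as the last step left them, time stands still between calls to the robot, and variables do not carry over. Pictures are saved under pics/ and viewed, and the job is handed in when it is done.

Besides the shell and the picture viewer there is one more tool, called after "Request:" as a command line: name --argument value ..., lists and objects as JSON in quotes. arm_command: Moves the arm, as the interface text tells. Its arguments: {"type":"object","properties":{"rows":{"type":"array","items":{"type":"object","properties":{"slide":{"type":"array","items":{"type":"number"}},"rotation":{"type":"array","items":{"type":"number"}},"hand":{"type":"number"}}}},"grip_force":{"type":"number"}},"required":["rows"]}

```bash
mkdir -p pics; python3 - <<'E'
from plant import manip
import cv2,numpy as np,pickle
s=manip.read_state();print(s, manip.grip_depth)
for n in("scene","top","wrist"):
    f=manip.grab_frame(n);cv2.imwrite(f"pics/{n}0.png",f["frame"]);pickle.dump(f,open(f"{n}0.pkl","wb"))
    print(n,f["intrinsics"].round(1).tolist(),f["cam_to_world"].round(3).tolist(),(f["depth"]>0).mean())
E
```

```text
{'time': 0.0, 'joint_pos': array([-74.4745836 ,  36.05932228,   2.20280277,  86.99715956,
        -1.54886013,  57.08303624,  -1.14616798]), 'joint_vel': array([-0.05140514, -0.02773093, -0.02913301,  0.00499054,  0.00061103,
       -0.05658348,  0.0010292 ]), 'effort': array([-1.88420408e-04, -5.63402617e+01,  1.22650132e+00, -1.93443650e+01,
        1.11748188e-02,  1.06459914e-02, -1.32197997e-05]), 'tool_pos': array([0.21454324, 0.612902  , 0.23037808]), 'tool_rot': array([-1.79890150e+02,  6.59470710e-05,  1.60703029e+02]), 'ft_force': array([-0.38223383,  0.8104936 , -0.01394671]), 'moment': array([ 0.00985285, -0.02624861,  0.0503615 ]), 'width': 0.08518811863953231} 0.0187
scene [[483.8, 0.0, 319.1], [0.0, 483.8, 194.4], [0.0, 0.0, 1.0]] [[0.671, 0.546, -0.501, 1.183], [0.741, -0.509, 0.437, -0.478], [-0.016, -0.665, -0.747, 1.034], [0.0, 0.0, 0.0, 1.0]] 0.99598828125
top [[448.8, 0.0, 319.0], [0.0, 448.8, 201.3], [0.0, 0.0, 1.0]] [[-0.01, -0.99, 0.138, 0.387], [-1.0, 0.008, -0.01, 0.079], [0.009, -0.139, -0.99, 1.239], [0.0, 0.0, 0.0, 1.0]] 0.99576953125
wrist [[278.0, 0.0, 316.3], [0.0, 278.0, 199.4], [0.0, 0.0, 1.0]] [[0.331, 0.903, 0.274, 0.145], [0.944, -0.316, -0.098, 0.638], [-0.002, 0.29, -0.957, 0.373], [0.0, 0.0, 0.0, 1.0]] 0.99608203125
```

View pics/scene0.png

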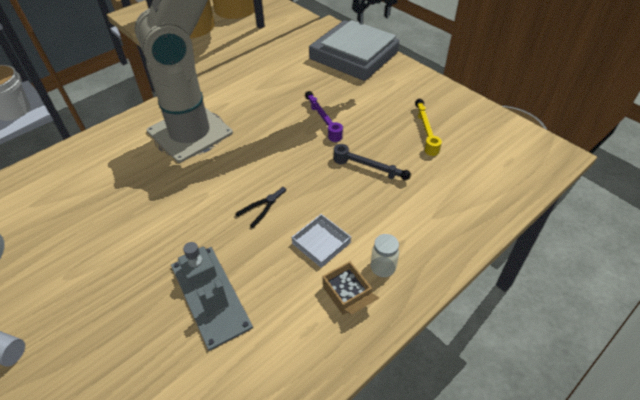

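View pics/top0.png

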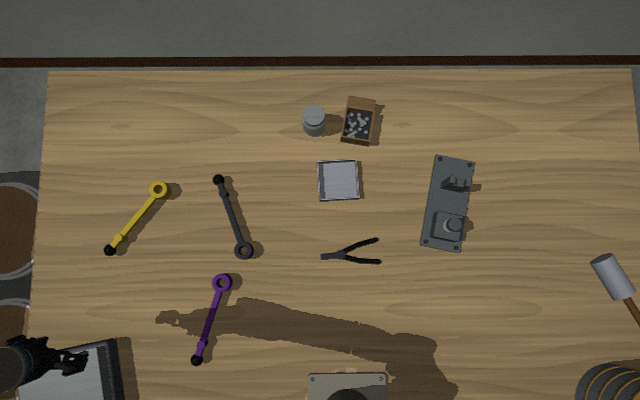

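View pics/wrist0.png

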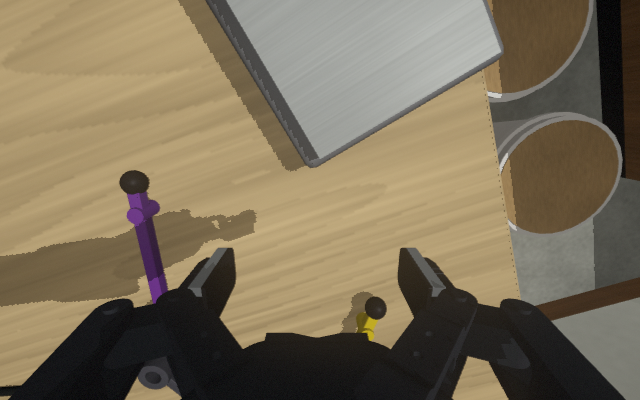

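The scene shows three lever-shaped things. In the top view they are yellow at (135,218), purple at (211,320) and dark grey at (233,215). The dark one fits "dark steel/cast iron". I'll confirm it in a crop and measure.

```bash
cat > lib.py <<'E'
import numpy as np,cv2,pickle
def load(n): return pickle.load(open(n+".pkl","rb"))
def pts(f,box=None):
    d=f["depth"];K=f["intrinsics"];T=f["cam_to_world"]
    v,u=np.mgrid[:400,:640]
    P=np.stack([(u-K[0,2])/K[0,0]*d,(v-K[1,2])/K[1,1]*d,d],-1)
    W=P@T[:3,:3].T+T[:3,3]
    W[d==0]=np.nan
    return W
def ray(f,u,v,z):
    K=f["intrinsics"];T=f["cam_to_world"]
    r=T[:3,:3]@np.array([(u-K[0,2])/K[0,0],(v-K[1,2])/K[1,1],1.]);c=T[:3,3]
    return c+r*(z-c[2])/r[2]
def proj(f,p):
    K=f["intrinsics"];T=f["cam_to_world"]
    q=K@(T[:3,:3].T@(np.asarray(p)-T[:3,3]));return q[:2]/q[2]
def grab(n,name):
    from plant import manip
    f=manip.grab_frame(n);cv2.imwrite(f"pics/{name}.png",f["frame"]);pickle.dump(f,open(name+".pkl","wb"));return f
E
python3 - <<'E'
from lib import *
f=load("top0");im=f["frame"];W=pts(f)
a=cv2.resize(im[160:275,190:290],None,fx=4,fy=4,interpolation=cv2.INTER_CUBIC)
b=cv2.resize(im[145:260,405:490],None,fx=4,fy=4,interpolation=cv2.INTER_CUBIC)
cv2.imwrite("pics/crop1.png",np.hstack([a,b]))
z=W[...,2]
for n,(u0,u1,v0,v1) in dict(lever=(205,265,165,270),tray=(310,370,150,210),bracket=(412,482,148,258),jar=(298,332,95,142),box=(335,385,90,150),pl=(315,390,230,270)).items():
    m=z[v0:v1,u0:u1];w=W[v0:v1,u0:u1]
    print(n,"z max",np.nanpercentile(m,[1,50,99,100]).round(3))
    s=m>(0.008)
    p=w[s];rect=cv2.minAreaRect(p[:,:2].astype(np.float32)*1000);print(rect,len(p))
E
```

```text
lever z max [-0.005  0.001  0.045  0.051]
((514.183349609375, 312.057373046875), (243.77621459960938, 57.7387809753418), 22.576332092285156) 765
tray z max [-0.004  0.002  0.03   0.035]
((629.5541381835938, 14.216690063476562), (134.80577087402344, 109.82788848876953), 2.755589723587036) 329
bracket z max [-0.004  0.005  0.119  0.123]
((546.5653076171875, -302.66668701171875), (139.99668884277344, 308.47076416015625), 77.736328125) 3645
jar z max [-0.005  0.003  0.104  0.107]
((773.664794921875, 82.79228210449219), (61.655670166015625, 73.7509536743164), 15.5628080368042) 629
box z max [-0.004  0.004  0.054  0.056]
((786.06640625, -50.70550537109375), (90.67823791503906, 131.0780029296875), 79.43205261230469) 1335
pl z max [-0.005  0.001  0.018  0.024]
((428.29791259765625, -29.197616577148438), (182.7359619140625, 97.15933990478516), 88.32377624511719) 519
```

View pics/crop1.png

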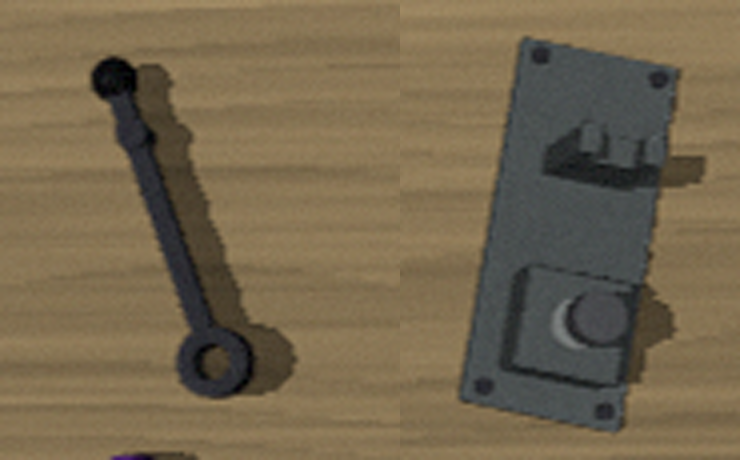

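The crop confirms the dark-steel lever: boss at about (244,250), black knob at about (218,179). The bracket, with its cap at about (454,225), is beside it. Now precise poses.

```bash
python3 - <<'E'
from lib import *
for nm in("top0","scene0"):
    f=load(nm);W=pts(f);z=W[...,2];x=W[...,0];y=W[...,1]
    def sel(c,r,z0,z1):
        m=(np.hypot(x-c[0],y-c[1])<r)&(z>z0)&(z<z1);p=W[m];(cx,cy),rr=cv2.minEnclosingCircle(p[:,:2].astype(np.float32))
        return len(p),p.mean(0).round(4),(round(cx,4),round(cy,4),round(rr,4))
    print(nm)
    print("cap",sel((.5,-.28),.1,.111,.13))
    print("boss",sel((.42,.26),.08,.037,.06))
    print("jar",sel((.77,.08),.1,.09,.12))
    # tray
    m=(np.abs(x-.61)<.1)&(np.abs(y-.02)<.1)&(z>.02)&(z<.04)
    print("tray",cv2.minAreaRect((W[m][:,:2]*1000).astype(np.float32)))
    m=(np.abs(x-.55)<.2)&(np.abs(y+.3)<.13)&(z>.006)&(z<.13)
    print("bracket",cv2.minAreaRect((W[m][:,:2]*1000).astype(np.float32)))
    m=(np.abs(x-.60)<.2)&(np.abs(y+.3)<.13)&(z>.098)&(z<.109)&(x>.55)
    if m.sum()>3:print("forktop",W[m].mean(0),cv2.minAreaRect((W[m][:,:2]*1000).astype(np.float32)),m.sum())
f=load("top0");g=f["frame"];hsv=cv2.cvtColor(g,cv2.COLOR_BGR2HSV)
# colour mask bracket and lever
m=((hsv[...,1]<75)&(hsv[...,2]<140)).astype(np.uint8)
roi=np.zeros_like(m);roi[150:258,415:482]=1
mb=cv2.morphologyEx(m*roi,cv2.MORPH_OPEN,np.ones((3,3)));
c=max(cv2.findContours(mb,0,1)[0],key=cv2.contourArea)
r=cv2.minAreaRect(c);print("br px",r)
P=np.array([ray(f,*q,.012) for q in cv2.boxPoints(r)]);print(P.round(4)); print(np.linalg.norm(np.roll(P,1,0)-P,axis=1).round(4))
for u,v,zz in((218.25,179.25,.026),(243.75,250.5,.044)):print(ray(f,u,v,zz).round(4))
E
```

```text
top0
cap (149, array([ 0.484 , -0.2728,  0.1184]), (0.5335, -0.2748, 0.0658))
boss (226, array([0.4285, 0.272 , 0.0432]), (0.4226, 0.2992, 0.0677))
jar (380, array([0.7759, 0.0788, 0.1001]), (0.7772, 0.0788, 0.0296))
tray ((617.59375, 13.639350891113281), (110.65740203857422, 109.8328857421875), 2.7490525245666504)
bracket ((550.670654296875, -299.7049255371094), (396.48919677734375, 253.61289978027344), 0.06681311875581741)
forktop [ 0.59504078 -0.29734578  0.10447505] ((595.3193359375, -297.9976501464844), (56.210567474365234, 19.94862174987793), 78.07979583740234) 89
scene0
cap (155, array([ 0.4883, -0.2718,  0.1176]), (0.4867, -0.2719, 0.0178))
boss (151, array([0.4311, 0.2737, 0.0428]), (0.4245, 0.2995, 0.0675))
jar (432, array([0.7817, 0.0792, 0.0998]), (0.7812, 0.0825, 0.0308))
tray ((619.5651245117188, 17.131710052490234), (112.64117431640625, 113.4000244140625), 3.1350786685943604)
bracket ((562.2903442382812, -300.4451904296875), (254.93124389648438, 337.70111083984375), 89.43585205078125)
forktop [ 0.59991652 -0.29584635  0.10427667] ((597.9132690429688, -295.36395263671875), (55.23047637939453, 22.522130966186523), 78.85990905761719) 115
br px ((447.17529296875, 203.3556671142578), (41.34665298461914, 93.13463592529297), 9.926244735717773)
[[ 0.4339 -0.2045  0.012 ]
 [ 0.69   -0.2601  0.012 ]
 [ 0.6687 -0.3737  0.012 ]
 [ 0.4135 -0.3149  0.012 ]]
[0.1123 0.2621 0.1156 0.2619]
[0.6199 0.3425 0.026 ]
[0.4243 0.2673 0.044 ]
```

```bash
cat >> lib.py <<'E'
from scipy.spatial.transform import Rotation as Ro
def go(x,y,z,yaw,quiet=False):
    from plant import manip
    s=manip.read_state();R=Ro.from_euler('xyz',s["tool_rot"],degrees=True)
    d=R.inv().apply(np.array([x,y,z])-s["tool_pos"])*1000
    r=(R.inv()*Ro.from_euler('xyz',[180,0,yaw],degrees=True)).as_rotvec(degrees=True)
    print("t",round(s["time"],2),"pos",s["tool_pos"].round(4),"rot",s["tool_rot"].round(2),"w",round(s["width"],4),"f",s["ft_force"].round(2))
    print("slide",d.round(1),"rotvec",r.round(2),"dist",np.linalg.norm(d).round(1))
E
python3 -c "
from lib import *
go(.53,.10,.25,101)"
```

```text
t 0.15 pos [0.2146 0.6131 0.2306] rot [-179.92    0.    160.7 ] w 0.0855 f [0.38 0.68 0.11]
slide [-467.2 -380.   -18.8] rotvec [-7.00e-02  4.00e-02  5.97e+01] dist 602.6
```

Request:
arm_command --rows '[{"slide": [-30,-25,-5],"rotation": [0,0,4],"hand": 1},{"slide": [-65,-54,-10],"rotation": [0,0,9],"hand": 1},{"slide": [-100,-84,-15],"rotation": [0,0,14],"hand": 1},{"slide": [-138,-114,-19],"rotation": [0,0,19],"hand": 1},{"slide": [-175,-144,-19],"rotation": [0,0,24],"hand": 1},{"slide": [-212,-174,-19],"rotation": [0,0,29],"hand": 1},{"slide": [-250,-204,-19],"rotation": [0,0,34],"hand": 1},{"slide": [-287,-234,-19],"rotation": [0,0,39],"hand": 1},{"slide": [-324,-264,-19],"rotation": [0,0,44],"hand": 1},{"slide": [-360,-294,-19],"rotation": [0,0,49],"hand": 1}]'

```text
time: 1.15
tool_pos: [0.4579, 0.2149, 0.2501]
tool_rot: [-180.0, 0.1, 111.5]
ft_force: [0.7, 0.1, 0.2]
width: 0.0858
```

```bash
python3 -c "
from lib import *
go(.50,-.20,.25,61)"
```

```text
t 1.15 pos [0.4579 0.2149 0.2501] rot [-1.7995e+02  6.0000e-02  1.1150e+02] w 0.0858 f [0.7  0.1  0.21]
slide [-401.4 -112.9    0.6] rotvec [-2.00e-02  7.00e-02  5.05e+01] dist 417.0
```

Request:
arm_command --rows '[{"slide": [-40,-11,0],"rotation": [0,0,5],"hand": 1},{"slide": [-80,-22,0],"rotation": [0,0,10],"hand": 1},{"slide": [-125,-35,0],"rotation": [0,0,15],"hand": 1},{"slide": [-170,-48,0],"rotation": [0,0,20],"hand": 1},{"slide": [-215,-60,0],"rotation": [0,0,26],"hand": 1},{"slide": [-260,-73,0],"rotation": [0,0,32],"hand": 1},{"slide": [-305,-86,0],"rotation": [0,0,38],"hand": 1},{"slide": [-345,-97,0],"rotation": [0,0,43],"hand": 1},{"slide": [-380,-107,0],"rotation": [0,0,48],"hand": 1},{"slide": [-401,-113,0],"rotation": [0,0,50.5],"hand": 1}]'

```text
time: 2.15
tool_pos: [0.4993, -0.2032, 0.2506]
tool_rot: [179.9, 0.2, 60.6]
ft_force: [0.2, -0.1, 0.4]
width: 0.0853
```

```bash
python3 -c "
from lib import *
go(.4835,-.273,.16,61)
for n in ('wrist','top'):
    f=grab(n,n+'1');W=pts(f);z=W[...,2]
    m=(np.hypot(W[...,0]-.484,W[...,1]+.272)<.04)&(z>.111)&(z<.124);p=W[m]
    print(n,m.sum(),p.mean(0) if m.sum() else 0, cv2.minEnclosingCircle((p[:,:2]).astype(np.float32)) if m.sum() else 0)
"
```

```text
t 2.15 pos [ 0.4993 -0.2032  0.2506] rot [1.7993e+02 1.6000e-01 6.0650e+01] w 0.0853 f [ 0.18 -0.08  0.4 ]
slide [-68.3  20.3  90.8] rotvec [ 0.07  0.16 -0.35] dist 115.4
wrist 704 [ 0.48604239 -0.27063615  0.11743813] ((0.4854131042957306, -0.27196168899536133), 0.017071550711989403)
top 11 [ 0.47285838 -0.2719696   0.11758211] ((0.47475671768188477, -0.27335458993911743), 0.008991274982690811)
```

View pics/wrist1.png

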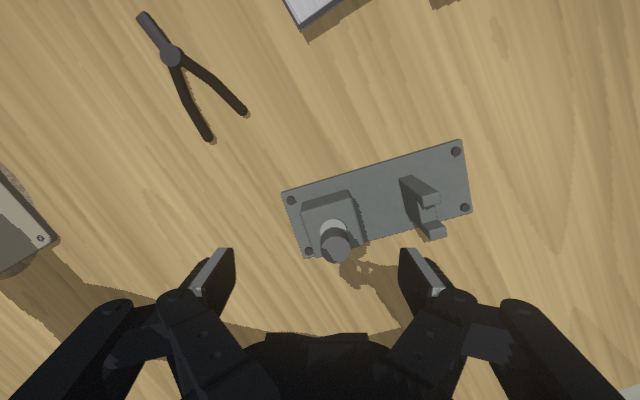

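The wrist view shows the cap at about (337,242) between the finger lines, with its centre at about (0.485, -0.2715). I'll go above it, then straight down.

```bash
python3 -c "
from lib import *
go(.485,-.2715,.16,61)"
```

```text
t 2.25 pos [ 0.4992 -0.2038  0.2506] rot [179.9    0.21  60.65] w 0.0854 f [ 0.56 -0.33 -0.2 ]
slide [-65.6  20.6  90.9] rotvec [ 0.1   0.21 -0.35] dist 114.0
```

Request:
arm_command --rows '[{"slide": [-30,10,10],"rotation": [0,0,0],"hand": 1},{"slide": [-65.5,20.5,30],"rotation": [0,0,0],"hand": 1},{"slide": [-65.5,20.5,60],"rotation": [0,0,0],"hand": 1},{"slide": [-65.5,20.5,90],"rotation": [0,0,0],"hand": 1},{"slide": [-65.5,20.5,110],"rotation": [0,0,0],"hand": 1},{"slide": [-65.5,20.5,130],"rotation": [0,0,0],"hand": 1},{"slide": [-65.5,20.5,145],"rotation": [0,0,0],"hand": 1},{"slide": [-65.5,20.5,158],"rotation": [0,0,0],"hand": 1},{"slide": [-65.5,20.5,158.5],"rotation": [0,0,0],"hand": 1}]'

```text
time: 3.15
tool_pos: [0.4842, -0.2699, 0.0908]
tool_rot: [-179.9, 0.2, 60.7]
ft_force: [-0.2, -0.1, 0.2]
width: 0.0856
```

```bash
python3 -c "
from lib import *
go(.485,-.2715,.092,61); grab('wrist','wrist2')"
```

```text
t 3.15 pos [ 0.4842 -0.2699  0.0908] rot [-179.9     0.18   60.72] w 0.0856 f [-0.17 -0.1   0.15]
slide [-1.   1.5 -1.2] rotvec [-0.1   0.18 -0.28] dist 2.1
```

View pics/wrist2.png

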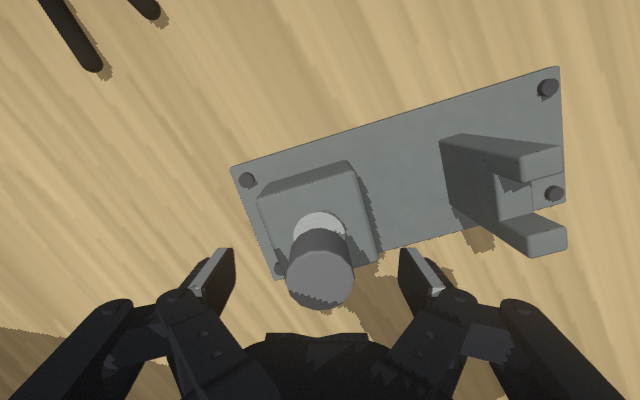

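The cap's top at about (320,280) is midway between the finger pads at (215,275) and (420,275). Closing gently.

Request:
arm_command --rows '[{"slide": [-1,1.5,0],"rotation": [0,0,0],"hand": 0.2},{"slide": [-1,1.5,0],"rotation": [0,0,0],"hand": -0.4},{"slide": [-1,1.5,0],"rotation": [0,0,0],"hand": -0.4},{"slide": [-1,1.5,0],"rotation": [0,0,0],"hand": -0.4},{"slide": [-1,1.5,0],"rotation": [0,0,0],"hand": -0.4},{"slide": [-1,1.5,0],"rotation": [0,0,0],"hand": -0.4}]' --grip_force 25

```text
time: 3.8
tool_pos: [0.4859, -0.2724, 0.0924]
tool_rot: [179.9, 0.2, 60.7]
ft_force: [-0.2, 1.5, 5.9]
width: 0.0328
```

```bash
python3 -c "
from lib import *
go(.485,-.2715,.19,61)"
```

```text
t 3.8 pos [ 0.4859 -0.2724  0.0924] rot [179.94   0.18  60.7 ] w 0.0328 f [-0.16  1.53  5.92]
slide [  0.1  -1.1 -97.6] rotvec [ 0.06  0.18 -0.3 ] dist 97.7
```

Request:
arm_command --rows '[{"slide": [0,0,-10],"rotation": [0,0,0],"hand": -0.4},{"slide": [0,0,-25],"rotation": [0,0,0],"hand": -0.4},{"slide": [0,0,-45],"rotation": [0,0,0],"hand": -0.4},{"slide": [0,0,-65],"rotation": [0,0,0],"hand": -0.4},{"slide": [0,0,-85],"rotation": [0,0,0],"hand": -0.4},{"slide": [0,0,-98],"rotation": [0,0,0],"hand": -0.4},{"slide": [0,0,-98],"rotation": [0,0,0],"hand": -0.4}]'

```text
time: 4.5
tool_pos: [0.4868, -0.2728, 0.1922]
tool_rot: [179.7, 0.2, 60.7]
ft_force: [0.1, -0.5, 0.1]
width: 0.0329
```

```bash
python3 -c "
from lib import *
go(.6185,.015,.19,92.8);f=grab('wrist','wrist3');grab('scene','scene3');t=grab('top','top3')
"
```

```text
t 4.5 pos [ 0.4868 -0.2728  0.1922] rot [1.7974e+02 1.7000e-01 6.0700e+01] w 0.0329 f [ 0.07 -0.5   0.08]
slide [315.4 -26.    1.1] rotvec [  0.2    0.24 -32.1 ] dist 316.5
```

View pics/wrist3.png

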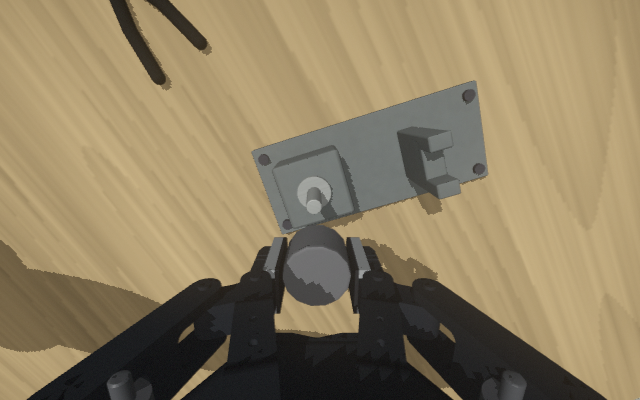

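View pics/scene3.png

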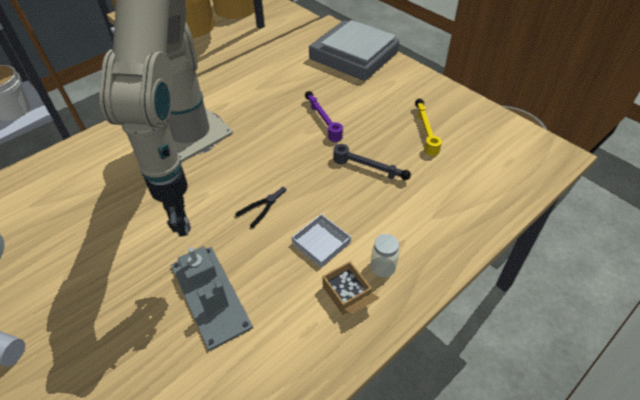

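The cap is held, at about (318,265) in the wrist view. The bare post is visible, with its tip at about (313,206). Next I'll measure the post from these frames.

```bash
python3 - <<'E'
from lib import *
for n in("wrist3","scene3"):
    f=load(n);W=pts(f);x,y,z=W[...,0],W[...,1],W[...,2]
    m=(np.hypot(x-.484,y+.272)<.03)&(z>.105)&(z<.116);p=W[m]
    print(n,"tip",m.sum(),p.mean(0).round(4) if m.sum() else'', cv2.minEnclosingCircle(p[:,:2].astype(np.float32)) if m.sum() else '')
    m=(np.hypot(x-.596,y+.297)<.05)&(z>.099)&(z<.11)
    print(" fork",m.sum(),W[m].mean(0).round(4) if m.any() else '',cv2.minAreaRect((W[m][:,:2]*1000).astype(np.float32)))
    m=(np.abs(x-.615)<.09)&(np.abs(y-.015)<.09)&(z>.02)&(z<.04)
    if m.any(): print(" tray",cv2.minAreaRect((W[m][:,:2]*1000).astype(np.float32)))
    m=(np.hypot(x-.55,y+.29)<.2)&(z>.008)&(z<.016)
    if n[0]=='w':print(" plate",cv2.minAreaRect((W[m][:,:2]*1000).astype(np.float32)))
    print(ray(f,313,206,.11).round(4))
a=cv2.resize(load("wrist3")["frame"][150:240,260:370],None,fx=6,fy=6,interpolation=cv2.INTER_CUBIC);cv2.imwrite("pics/c3.png",a)
E
```

```text
wrist3 tip 207 [ 0.4856 -0.2716  0.1094] ((0.485178679227829, -0.2721523642539978), 0.007015013135969639)
 fork 874 [ 0.5968 -0.2944  0.1043] ((597.2687377929688, -296.2340087890625), (55.51062774658203, 20.40418815612793), 78.0490951538086)
 plate ((553.7200927734375, -287.3213195800781), (110.18366241455078, 259.95330810546875), 77.80711364746094)
[ 0.4851 -0.2716  0.11  ]
scene3 tip 26 [ 0.4872 -0.271   0.1099] ((0.4877854585647583, -0.2706794738769531), 0.007462817709892988)
 fork 108 [ 0.5994 -0.2964  0.1048] ((598.9981689453125, -295.74090576171875), (55.28422164916992, 21.829416275024414), 77.28115844726562)
 tray ((619.7713012695312, 16.987010955810547), (112.25052642822266, 112.44668579101562), 2.902662754058838)
[0.5814 0.0258 0.11  ]
```

View pics/c3.png

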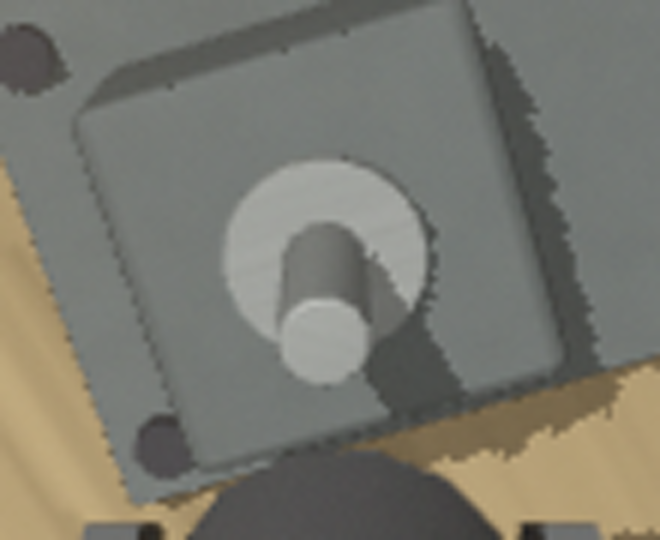

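Request:
arm_command --rows '[{"slide": [30,-3,-8],"rotation": [0,0,-3],"hand": -0.4},{"slide": [65,-6,-8],"rotation": [0,0,-7],"hand": -0.4},{"slide": [105,-9,-8],"rotation": [0,0,-11],"hand": -0.4},{"slide": [145,-12,-8],"rotation": [0,0,-15],"hand": -0.4},{"slide": [185,-16,-8],"rotation": [0,0,-19],"hand": -0.4},{"slide": [225,-20,-8],"rotation": [0,0,-23],"hand": -0.4},{"slide": [265,-23,-8],"rotation": [0,0,-27],"hand": -0.4},{"slide": [295,-25,-8],"rotation": [0,0,-30],"hand": -0.4},{"slide": [315,-26,-8],"rotation": [0,0,-32],"hand": -0.4},{"slide": [315,-26,-8],"rotation": [0,0,-32],"hand": -0.4}]'

```text
time: 5.65
tool_pos: [0.6174, 0.0194, 0.1953]
tool_rot: [-179.8, 0.0, 93.0]
ft_force: [0.7, 0.1, -0.3]
width: 0.0328
```

```bash
python3 -c "
from lib import *
go(.6185,.015,.012,92.8);f=grab('wrist','wrist4')
W=pts(f);x,y,z=W[...,0],W[...,1],W[...,2]
m=(np.abs(x-.615)<.09)&(np.abs(y-.015)<.09)&(z>.02)&(z<.034)
print(cv2.minAreaRect((W[m][:,:2]*1000).astype(np.float32)),m.sum())
"
```

```text
t 5.65 pos [0.6174 0.0194 0.1953] rot [-1.7982e+02  4.0000e-02  9.2990e+01] w 0.0328 f [ 0.66  0.06 -0.34]
slide [ -4.3   1.5 183.3] rotvec [-0.18  0.04  0.19] dist 183.4
((619.0358276367188, 16.233509063720703), (110.23766326904297, 109.13860321044922), 2.948045015335083) 1188
```

View pics/wrist4.png

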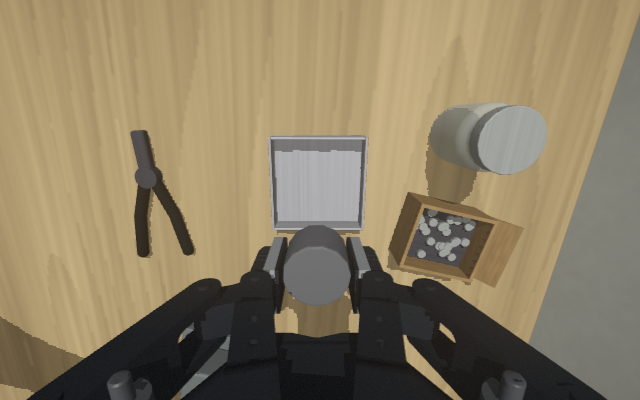

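The tray is clear, with its centre at about (0.619, 0.0165). Lowering the cap in.

Request:
arm_command --rows '[{"slide": [-3,1.5,25],"rotation": [0,0,0],"hand": -0.4},{"slide": [-3,1.5,60],"rotation": [0,0,0],"hand": -0.4},{"slide": [-3,1.5,95],"rotation": [0,0,0],"hand": -0.4},{"slide": [-3,1.5,125],"rotation": [0,0,0],"hand": -0.4},{"slide": [-3,1.5,150],"rotation": [0,0,0],"hand": -0.4},{"slide": [-3,1.5,165],"rotation": [0,0,0],"hand": -0.4},{"slide": [-3,1.5,175],"rotation": [0,0,0],"hand": -0.4},{"slide": [-3,1.5,182],"rotation": [0,0,0],"hand": -0.4},{"slide": [-3,1.5,185],"rotation": [0,0,0],"hand": -0.4},{"slide": [-3,1.5,186],"rotation": [0,0,0],"hand": -0.4}]'

```text
time: 6.7
tool_pos: [0.618, 0.0128, 0.0101]
tool_rot: [-179.8, 0.2, 92.8]
ft_force: [0.2, 0.6, 0.1]
width: 0.0327
```

Request:
arm_command --rows '[{"slide": [0,0,0],"rotation": [0,0,0],"hand": -0.1},{"slide": [0,0,0],"rotation": [0,0,0],"hand": 0.2},{"slide": [0,0,0],"rotation": [0,0,0],"hand": 0.2},{"slide": [0,0,0],"rotation": [0,0,0],"hand": 0.2},{"slide": [0,0,0],"rotation": [0,0,0],"hand": 0.2},{"slide": [0,0,-15],"rotation": [0,0,0],"hand": 0.2},{"slide": [0,0,-45],"rotation": [0,0,0],"hand": 0.2},{"slide": [0,0,-85],"rotation": [0,0,0],"hand": 0.2},{"slide": [0,0,-130],"rotation": [0,0,0],"hand": 0.5},{"slide": [0,0,-175],"rotation": [0,0,0],"hand": 1}]'

```text
time: 7.7
tool_pos: [0.6181, 0.0131, 0.1878]
tool_rot: [-179.9, 0.2, 92.7]
ft_force: [2.2, 0.0, -0.8]
width: 0.0763
```

```bash
python3 -c "
from lib import *
go(.51,.20,.21,21);f=grab('wrist','wrist5')
f=grab('scene','scene5')
"
```

```text
t 7.7 pos [0.6181 0.0131 0.1878] rot [-1.7986e+02  1.6000e-01  9.2750e+01] w 0.0763 f [ 2.17  0.03 -0.77]
slide [191.8 -99.1 -22.5] rotvec [-2.000e-02  2.300e-01  7.175e+01] dist 217.0
```

View pics/wrist5.png

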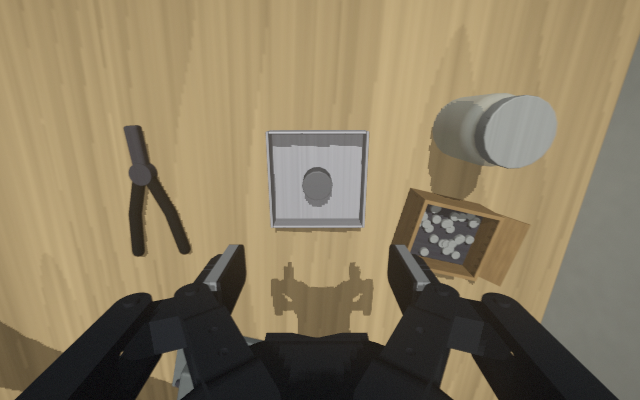

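The cap lies let go in the tray at about (317,186). The pliers, jar and box are untouched. On to the lever.

```bash
python3 -c "
from lib import *
go(.42,.265,.21,21)
"
```

```text
t 7.8 pos [0.6228 0.0125 0.1929] rot [179.39   0.18  92.75] w 0.0854 f [ 0.86 -0.48 -0.44]
slide [ 261.8 -190.3  -19.9] rotvec [ 0.64 -0.23 71.75] dist 324.3
```

Request:
arm_command --rows '[{"slide": [25,-20,-10],"rotation": [0,0,7],"hand": 1},{"slide": [55,-40,-20],"rotation": [0,0,14],"hand": 1},{"slide": [85,-62,-20],"rotation": [0,0,21],"hand": 1},{"slide": [115,-84,-20],"rotation": [0,0,28],"hand": 1},{"slide": [145,-105,-20],"rotation": [0,0,36],"hand": 1},{"slide": [175,-127,-20],"rotation": [0,0,44],"hand": 1},{"slide": [205,-149,-20],"rotation": [0,0,52],"hand": 1},{"slide": [230,-167,-20],"rotation": [0,0,60],"hand": 1},{"slide": [250,-182,-20],"rotation": [0,0,67],"hand": 1},{"slide": [262,-190,-20],"rotation": [0.5,0,72],"hand": 1}]'

```text
time: 8.8
tool_pos: [0.4178, 0.2674, 0.2101]
tool_rot: [-179.9, -0.2, 20.7]
ft_force: [0.2, 0.7, -0.5]
width: 0.0853
```

Request:
arm_command --rows '[{"slide": [0,0,0],"rotation": [0,0,0],"hand": 1},{"slide": [0,0,0],"rotation": [0,0,0],"hand": 1}]'

```text
time: 9.0
tool_pos: [0.4177, 0.2673, 0.2102]
tool_rot: [-179.9, -0.2, 20.9]
ft_force: [0.2, 0.2, -0.4]
width: 0.0852
```

```bash
python3 - <<'E'
from lib import *
go(.42,.265,.21,21);f=grab('wrist','wrist6')
W=pts(f);x,y,z=W[...,0],W[...,1],W[...,2]
m=(np.hypot(x-.424,y-.267)<.035)&(z>.039)&(z<.05);p=W[m]
print("boss",m.sum(),p.mean(0),cv2.minEnclosingCircle(p[:,:2].astype(np.float32)))
# arm centreline: points z .03-.038 
m=(z>.028)&(z<.039)&(np.hypot(x-.424,y-.267)>.04)&(np.hypot(x-.424,y-.267)<.14)&(x>.42)&(y>.24)
p=W[m];print("arm",m.sum(),p.mean(0),cv2.minAreaRect((p[:,:2]*1000).astype(np.float32)),cv2.fitLine(p[:,:2].astype(np.float32),cv2.DIST_HUBER,0,.01,.01).ravel())
m=(np.hypot(x-.62,y-.3425)<.03)&(z>.03);p=W[m];print("knob",m.sum(),p.mean(0))
E
```

```text
t 9.0 pos [0.4177 0.2673 0.2102] rot [-1.7989e+02 -1.7000e-01  2.0850e+01] w 0.0852 f [ 0.22  0.25 -0.43]
slide [1.3 3.  0.2] rotvec [-0.11 -0.17 -0.15] dist 3.3
boss 1034 [0.42720443 0.27195532 0.04353935] ((0.4264375865459442, 0.2718510627746582), 0.023916421458125114)
arm 1518 [0.50890067 0.3025443  0.03468313] ((506.640869140625, 301.480224609375), (100.9237060546875, 15.8969087600708), 20.40037727355957) [0.9372565  0.34864047 0.50890064 0.3025443 ]
knob 0 [nan nan nan]<stdin>:9: RuntimeWarning: Mean of empty slice.
  ret = um.true_divide(
```

View pics/wrist6.png

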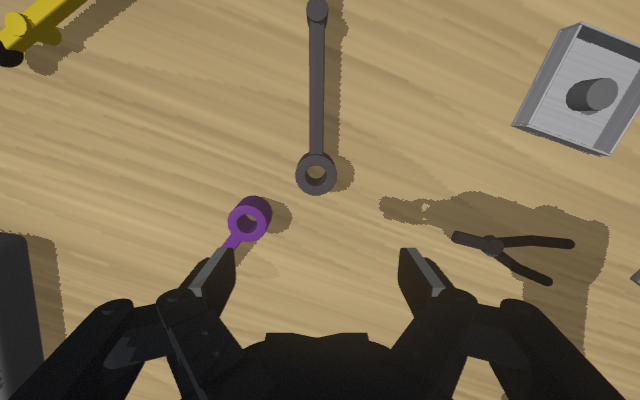

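The dark lever is ahead: boss ring at about (316,174), knob at about (317,10). The boss is at (0.4264, 0.2718) and the arm angle is 20.4°, so the balance point is about (0.480, 0.292).

```bash
python3 -c "
from lib import *
go(.4798,.2917,.06,20.4)
"
```

```text
t 9.05 pos [0.4182 0.2667 0.2103] rot [-179.91   -0.19   20.76] w 0.0854 f [ 0.98 -0.41  0.12]
slide [ 65.9  -1.3 150.6] rotvec [-0.09 -0.19  0.36] dist 164.4
```

Request:
arm_command --rows '[{"slide": [20,0,25],"rotation": [0,0,0],"hand": 1},{"slide": [40,-1,55],"rotation": [0,0,0],"hand": 1},{"slide": [60,-1.5,85],"rotation": [0,0,0.4],"hand": 1},{"slide": [66,-1.5,115],"rotation": [0,0,0.4],"hand": 1},{"slide": [66,-1.5,135],"rotation": [0,0,0.4],"hand": 1},{"slide": [66,-1.5,147],"rotation": [0,0,0.4],"hand": 1},{"slide": [66,-1.5,150],"rotation": [0,0,0.4],"hand": 1},{"slide": [66,-1.5,150],"rotation": [0,0,0.4],"hand": 1}]'

```text
time: 9.85
tool_pos: [0.4803, 0.2913, 0.061]
tool_rot: [-179.9, -0.2, 20.3]
ft_force: [-0.8, 1.2, -0.3]
width: 0.0856
```

```bash
python3 -c "
from lib import *
go(.4798,.2917,.009,20.4)
f=grab('wrist','wrist7')
W=pts(f);x,y,z=W[...,0],W[...,1],W[...,2]
m=(z>.028)&(z<.039)&(np.hypot(x-.424,y-.267)>.04)&(np.hypot(x-.424,y-.267)<.14)&(x>.42)&(y>.24)
p=W[m];print('arm',m.sum(),p.mean(0),cv2.minAreaRect((p[:,:2]*1000).astype(np.float32)),cv2.fitLine(p[:,:2].astype(np.float32),cv2.DIST_HUBER,0,.01,.01).ravel())
"
```

```text
t 9.85 pos [0.4803 0.2913 0.061 ] rot [-179.91   -0.22   20.32] w 0.0856 f [-0.76  1.17 -0.28]
slide [-0.6 -0.5 52. ] rotvec [-0.09 -0.22 -0.08] dist 52.0
arm 3915 [0.51055795 0.30321884 0.0346945 ] ((506.25738525390625, 301.56903076171875), (101.19087982177734, 16.05575180053711), 20.3997802734375) [0.937384   0.34829763 0.51055795 0.30321884]
```

View pics/wrist7.png

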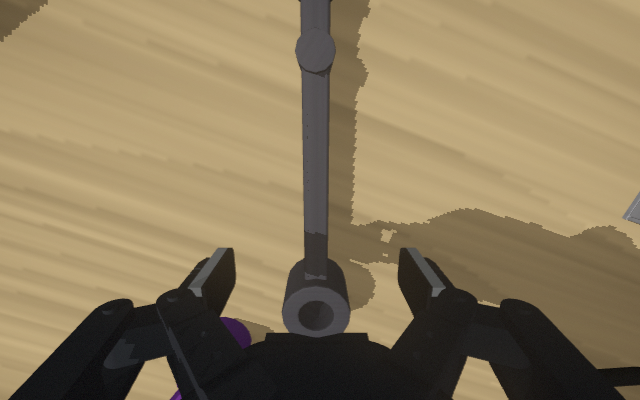

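The lever is centred at column 316 between the pads, with the boss behind them at (316,312). The purple decoy appears near the left finger at (235,335), so I'll check clearance before descending.

```bash
python3 - <<'E'
from lib import *
f=load("wrist6");W=pts(f);z=W[...,2]
h=cv2.cvtColor(f["frame"],cv2.COLOR_BGR2HSV)
m=(h[...,0]>125)&(h[...,0]<160)&(h[...,1]>90)&(z>.006)&(z<.06)
p=W[m];print(len(p),p.max(0),p.min(0))
a=np.deg2rad(20.4);u=np.array([np.cos(a),np.sin(a)]);n=np.array([-u[1],u[0]])
q=p[:,:2]-[.4798,.2917];print("along",(q@u).min(),(q@u).max(),"perp",(q@n).min(),(q@n).max())
E
```

```text
1149 [0.36622462 0.3510791  0.04588613] [0.296204   0.30490428 0.00615626]
along -0.15414153134778857 -0.09212344271596683 perp 0.0586015787950102 0.1186859685019295
```

Request:
arm_command --rows '[{"slide": [-0.5,-0.5,15],"rotation": [0,0,0],"hand": 1},{"slide": [-0.5,-0.5,30],"rotation": [0,0,0],"hand": 1},{"slide": [-0.5,-0.5,41],"rotation": [0,0,0],"hand": 1},{"slide": [-0.5,-0.5,47],"rotation": [0,0,0],"hand": 1},{"slide": [-0.5,-0.5,50],"rotation": [0,0,0],"hand": 1},{"slide": [-0.5,-0.5,51],"rotation": [0,0,0],"hand": 1},{"slide": [-0.5,-0.5,51],"rotation": [0,0,0],"hand": 1}]'

```text
time: 10.6
tool_pos: [0.4803, 0.2921, 0.0105]
tool_rot: [-179.9, -0.3, 20.3]
ft_force: [0.1, 0.3, -0.3]
width: 0.0854
```

Request:
arm_command --rows '[{"slide": [0,0,0],"rotation": [0,0,0],"hand": 0},{"slide": [0,0,0],"rotation": [0,0,0],"hand": -0.5},{"slide": [0,0,0],"rotation": [0,0,0],"hand": -0.8},{"slide": [0,0,0],"rotation": [0,0,0],"hand": -0.8},{"slide": [0,0,0],"rotation": [0,0,0],"hand": -0.8},{"slide": [0,0,0],"rotation": [0,0,0],"hand": -0.9},{"slide": [0,0,0],"rotation": [0,0,0],"hand": -0.9},{"slide": [0,0,0],"rotation": [0,0,0],"hand": -0.9}]' --grip_force 80

```text
time: 11.4
tool_pos: [0.4804, 0.292, 0.0109]
tool_rot: [-179.9, -0.3, 20.3]
ft_force: [-1.0, -0.8, 5.5]
width: 0.0144
```

Gripped. Lifting smoothly.

Request:
arm_command --rows '[{"slide": [0,0,-4],"rotation": [0,0,0],"hand": -0.9},{"slide": [0,0,-12],"rotation": [0,0,0],"hand": -0.9},{"slide": [0,0,-24],"rotation": [0,0,0],"hand": -0.9},{"slide": [0,0,-40],"rotation": [0,0,0],"hand": -0.9},{"slide": [0,0,-58],"rotation": [0,0,0],"hand": -0.9},{"slide": [0,0,-76],"rotation": [0,0,0],"hand": -0.9},{"slide": [0,0,-90],"rotation": [0,0,0],"hand": -0.9},{"slide": [0,0,-98],"rotation": [0,0,0],"hand": -0.9},{"slide": [0,0,-100],"rotation": [0,0,0],"hand": -0.9},{"slide": [0,0,-100],"rotation": [0,0,0],"hand": -0.9}]' --grip_force 100

```text
time: 12.4
tool_pos: [0.4797, 0.2918, 0.1108]
tool_rot: [-179.9, -0.3, 20.3]
ft_force: [0.7, -0.4, -9.2]
width: 0.0141
```

```bash
python3 - <<'E'
from lib import *
go(.4798,.2917,.2,20.4)
f=grab('wrist','wrist8');grab('scene','scene8')
W=pts(f);x,y,z=W[...,0],W[...,1],W[...,2]
h=cv2.cvtColor(f["frame"],cv2.COLOR_BGR2HSV)
a=np.deg2rad(20.3);u=np.array([np.cos(a),np.sin(a)]);n=np.array([-u[1],u[0]])
q=W[...,:2]-[.4804,.292];s=q@u;t=q@n
for lo,hi in((.02,.04),(.04,.06),(.06,.08),(.08,.09),(.095,.12),(.12,.135)):
    m=(s>lo)&(s<hi)&(np.abs(t)<.005)&(z>.08);print(lo,m.sum(),np.nanmedian(z[m]).round(4) if m.any() else '')
m=(s>-.09)&(s<-.03)&(np.abs(t)<.03)&(z>.1)&(z<.17);p=W[m];print(m.sum(),p.mean(0) if m.any() else '', np.percentile(p[:,2],[10,50,90]) if m.any() else '')
E
```

```text
t 12.4 pos [0.4797 0.2918 0.1108] rot [-179.89   -0.28   20.34] w 0.0141 f [ 0.7  -0.4  -9.22]
slide [  0.6  -0.1 -89.2] rotvec [-0.11 -0.28 -0.06] dist 89.2
0.02 913 0.1346
0.04 1046 0.1346
0.06 1199 0.1346
0.08 689 0.1346
0.095 1590 0.1396
0.12 0 
593 [0.44769536 0.27989655 0.13042523] [0.12021717 0.13377342 0.13531988]
```

View pics/wrist8.png

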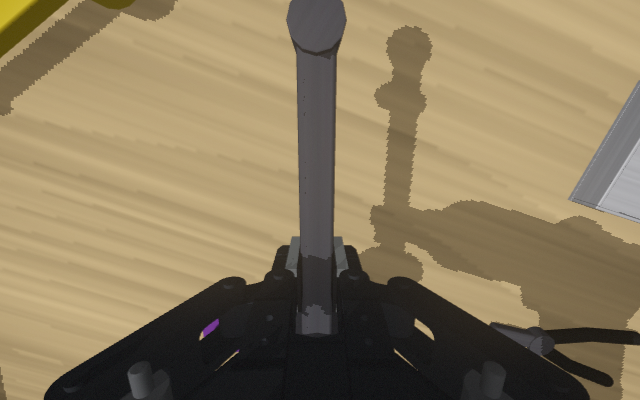

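View pics/scene8.png

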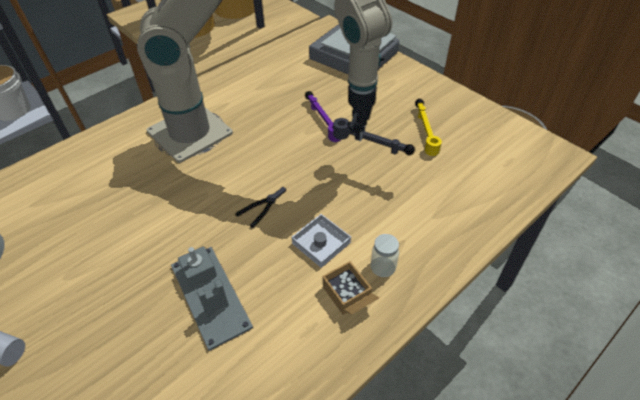

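The lever is held level: the arm top reads 0.1346 m along its whole length, so the lever origin is 11 mm below the TCP. Carrying it high towards the bracket.

Request:
arm_command --rows '[{"slide": [0,0,-8],"rotation": [0,0,0],"hand": -0.9},{"slide": [0,0,-22],"rotation": [0,0,0],"hand": -0.9},{"slide": [0,0,-40],"rotation": [0,0,0],"hand": -0.9},{"slide": [0,0,-60],"rotation": [0,0,0],"hand": -0.9},{"slide": [0,0,-78],"rotation": [0,0,0],"hand": -0.9},{"slide": [0,0,-92],"rotation": [0,0,0],"hand": -0.9},{"slide": [0,0,-99],"rotation": [0,0,0],"hand": -0.9},{"slide": [0,0,-100],"rotation": [0,0,0],"hand": -0.9}]'

```text
time: 13.3
tool_pos: [0.4794, 0.2914, 0.2112]
tool_rot: [-179.9, -0.3, 20.3]
ft_force: [-0.6, -0.2, -8.9]
width: 0.0142
```

```bash
python3 -c "
from lib import *
go(.5418,-.2842,.21,-12.2)
go(.53,0.02,.21,4.5)
"
```

```text
t 13.3 pos [0.4794 0.2914 0.2112] rot [-179.88   -0.31   20.33] w 0.0142 f [-0.59 -0.19 -8.85]
slide [-141.5  561.4   -0.8] rotvec [-0.2  -0.27 32.53] dist 578.9
t 13.3 pos [0.4794 0.2914 0.2112] rot [-179.88   -0.31   20.33] w 0.0142 f [-0.59 -0.19 -8.85]
slide [-46.9 272.    0.3] rotvec [-0.16 -0.29 15.83] dist 276.0
```

Request:
arm_command --rows '[{"slide": [-2,10,0],"rotation": [0,0,0.6],"hand": -0.9},{"slide": [-6,30,0],"rotation": [0,0,1.8],"hand": -0.9},{"slide": [-11,60,0],"rotation": [0,0,3.5],"hand": -0.9},{"slide": [-16,92,0],"rotation": [0,0,5.3],"hand": -0.9},{"slide": [-22,125,0],"rotation": [0,0,7.3],"hand": -0.9},{"slide": [-28,160,0],"rotation": [0,0,9.3],"hand": -0.9},{"slide": [-34,195,0],"rotation": [0,0,11.3],"hand": -0.9},{"slide": [-40,230,0],"rotation": [0,0,13.4],"hand": -0.9},{"slide": [-45,258,0],"rotation": [0,0,15],"hand": -0.9},{"slide": [-47,272,0],"rotation": [0,0,15.8],"hand": -0.9}]'

```text
time: 14.3
tool_pos: [0.5291, 0.0139, 0.2103]
tool_rot: [-180.0, -0.2, 4.1]
ft_force: [-0.3, 0.3, -8.5]
width: 0.0143
```

```bash
python3 -c "
from lib import *
go(.5418,-.2842,.21,-12.2)
"
```

```text
t 14.3 pos [0.5291 0.0139 0.2103] rot [-179.99   -0.24    4.06] w 0.0143 f [-0.25  0.28 -8.5 ]
slide [-8.500e+00  2.982e+02  2.000e-01] rotvec [-0.05 -0.23 16.26] dist 298.3
```

Request:
arm_command --rows '[{"slide": [-1,12,0],"rotation": [0,0,0.6],"hand": -0.9},{"slide": [-1.5,35,0],"rotation": [0,0,1.9],"hand": -0.9},{"slide": [-2,68,0],"rotation": [0,0,3.7],"hand": -0.9},{"slide": [-3,105,0],"rotation": [0,0,5.7],"hand": -0.9},{"slide": [-4,142,0],"rotation": [0,0,7.7],"hand": -0.9},{"slide": [-5,180,0],"rotation": [0,0,9.8],"hand": -0.9},{"slide": [-6,218,0],"rotation": [0,0,11.9],"hand": -0.9},{"slide": [-7,254,0],"rotation": [0,-0.2,13.9],"hand": -0.9},{"slide": [-8,283,0],"rotation": [0,-0.2,15.5],"hand": -0.9},{"slide": [-8.5,298,0],"rotation": [0,-0.2,16.3],"hand": -0.9}]'

```text
time: 15.3
tool_pos: [0.5402, -0.2876, 0.21]
tool_rot: [179.9, 0.0, -12.5]
ft_force: [-0.2, -0.4, -7.8]
width: 0.0141
```

Request:
arm_command --rows '[{"slide": [0,0,0],"rotation": [0,0,0],"hand": -0.9},{"slide": [0,0,0],"rotation": [0,0,0],"hand": -0.9},{"slide": [0,0,0],"rotation": [0,0,0],"hand": -0.9}]'

```text
time: 15.6
tool_pos: [0.5405, -0.285, 0.2094]
tool_rot: [-179.9, 0.1, -12.3]
ft_force: [0.4, 1.3, -9.0]
width: 0.0141
```

```bash
python3 - <<'E'
from lib import *
go(.5418,-.2842,.141,-12.2)
for n in("top","scene","wrist"): grab(n,n+"9")
for n in("top9","scene9"):
    f=load(n);W=pts(f);x,y,z=W[...,0],W[...,1],W[...,2]
    m=(np.hypot(x-.4855,y+.272)<.05)&(z>.225)&(z<.26);p=W[m];print(n,m.sum(),p.mean(0) if m.any() else '')
    if m.sum()>3:print(cv2.minEnclosingCircle(p[:,:2].astype(np.float32)))
f=load("top9")["frame"];a=cv2.resize(f[130:280,390:500],None,fx=3.8,fy=3.8);g=load("scene9")["frame"];b=cv2.resize(g[200:350,150:270],None,fx=3.0,fy=3.0)
b=cv2.copyMakeBorder(b,0,a.shape[0]-b.shape[0],0,0,0);cv2.imwrite("pics/c9.png",np.hstack([a,b])[:600,:800])
E
```

```text
t 15.6 pos [ 0.5405 -0.285   0.2094] rot [-1.7994e+02  9.0000e-02 -1.2350e+01] w 0.0141 f [ 0.43  1.27 -9.01]
slide [ 1.2 -1.  68.4] rotvec [-0.06  0.09 -0.15] dist 68.4
top9 0 
scene9 69 [ 0.52152388 -0.27797482  0.23365958]
((0.5122365951538086, -0.2845984697341919), 0.024531912058591843)
```

View pics/c9.png

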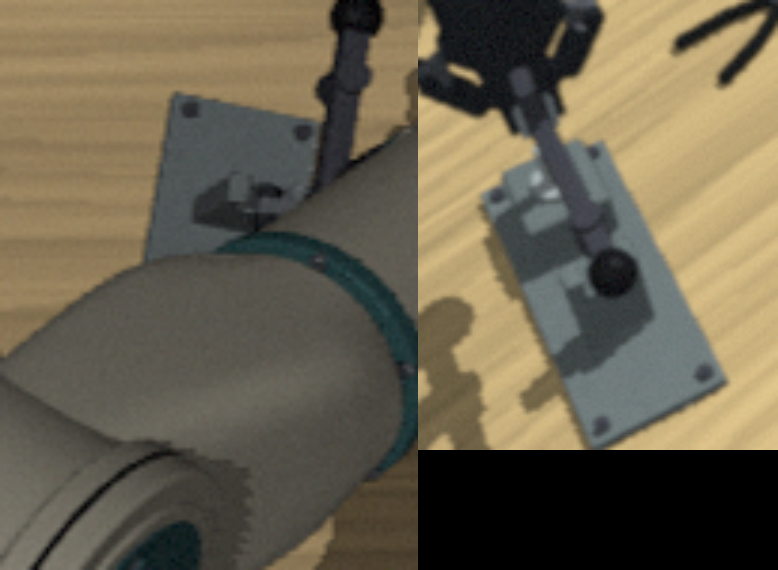

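View pics/wrist9.png

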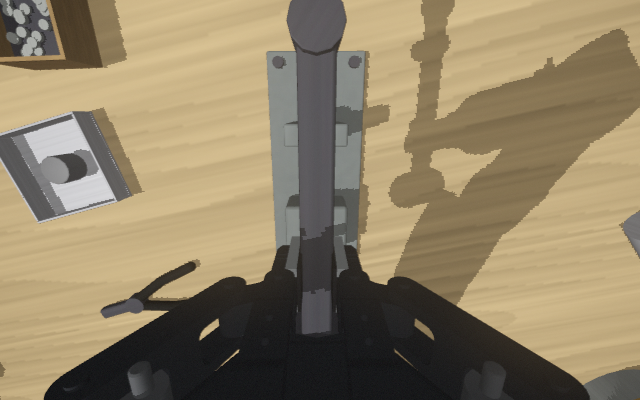

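The wrist view shows the lever (column ≈317) lying along the bracket's centreline, with the fork at (316,135) beneath it and the cap still in the tray. Lowering to about 20 mm clear, slowly.

Request:
arm_command --rows '[{"slide": [1,-1,6],"rotation": [0,0,0],"hand": -0.9},{"slide": [1,-1,16],"rotation": [0,0,0],"hand": -0.9},{"slide": [1,-1,28],"rotation": [0,0,0],"hand": -0.9},{"slide": [1,-1,40],"rotation": [0,0,0],"hand": -0.9},{"slide": [1,-1,50],"rotation": [0,0,0],"hand": -0.9},{"slide": [1,-1,58],"rotation": [0,0,0],"hand": -0.9},{"slide": [1,-1,64],"rotation": [0,0,0],"hand": -0.9},{"slide": [1,-1,67],"rotation": [0,0,0],"hand": -0.9},{"slide": [1,-1,67],"rotation": [0,0,0],"hand": -0.9},{"slide": [1,-1,67],"rotation": [0,0,0],"hand": -0.9}]'

```text
time: 16.75
tool_pos: [0.5421, -0.2853, 0.1432]
tool_rot: [180.0, -0.0, -12.3]
ft_force: [0.2, -0.4, -7.7]
width: 0.0139
```

```bash
cat > chk.py <<'E'
from lib import *
import sys
k=sys.argv[1]
go(.5418,-.2842,.141,-12.2)
for n in("top","scene","wrist"): grab(n,n+k)
f=load("wrist"+k);W=pts(f);x,y,z=W[...,0],W[...,1],W[...,2]
a=np.deg2rad(-12.2);u=np.array([np.cos(a),np.sin(a)]);n=np.array([-u[1],u[0]])
q=W[...,:2]-[.4855,-.272];s=q@u;t=q@n
for lo,hi in((.075,.09),(.09,.11),(.11,.13),(.13,.145)):
    m=(s>lo)&(s<hi)&(np.abs(t)<.006)&(z>.15);print(lo,m.sum(),np.nanmedian(z[m]).round(4) if m.any() else '')
m=(s>.08)&(s<.148)&(np.abs(t)<.02)&(z>.155);p=np.c_[s[m],t[m]].astype(np.float32);l=cv2.fitLine(p,cv2.DIST_HUBER,0,.01,.01).ravel();print("arm line t at0",l[3]-l[2]*l[1]/l[0],"slope deg",np.degrees(l[1]/l[0]))
m=(s>.145)&(s<.185)&(np.abs(t)<.02)&(z>.166)&(z<.175);p=np.c_[s[m],t[m]].astype(np.float32)
if len(p)>3:print("eye",len(p),cv2.minEnclosingCircle(p),p.mean(0))
m=(np.hypot(s,t)<.012)&(np.abs(z-.11)<.004);print("tip seen",m.sum())
# scene: knob & boss
f=load("scene"+k);W=pts(f);q=W[...,:2]-[.4855,-.272];s=q@u;t=q@n;z=W[...,2]
m=(s>.185)&(s<.235)&(np.abs(t)<.03)&(z>.13);
if m.any():p=np.c_[s[m],t[m],z[m]];print("knob",m.sum(),p.mean(0),p.max(0))
E
python3 chk.py 10
python3 -c "
from lib import *
b=cv2.resize(load('scene10')['frame'][200:340,150:270],None,fx=4.2,fy=4.2,interpolation=cv2.INTER_CUBIC);cv2.imwrite('pics/c10.png',b)"
```

```text
t 16.75 pos [ 0.5421 -0.2853  0.1432] rot [ 1.7997e+02 -1.0000e-02 -1.2350e+01] w 0.0139 f [ 0.25 -0.4  -7.7 ]
slide [-0.5 -1.   2.2] rotvec [ 0.03 -0.01 -0.15] dist 2.5
0.075 789 0.167
0.09 1182 0.1669
0.11 1339 0.1669
0.13 1178 0.1668
arm line t at0 -0.0005030897 slope deg -0.12749958
eye 3708 ((0.15841645002365112, -0.00143861910328269), 0.015858564525842667) [ 0.16017607 -0.00082585]
tip seen 0
knob 233 [ 0.20875215 -0.00044953  0.16729796] [0.2230394  0.0149324  0.17637317]
```

View pics/c10.png

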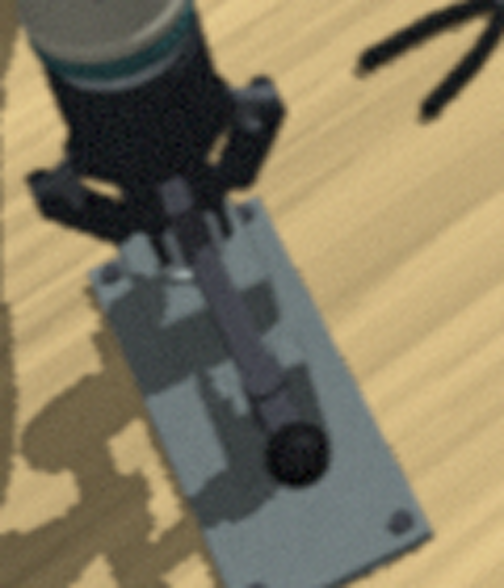

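View pics/wrist10.png

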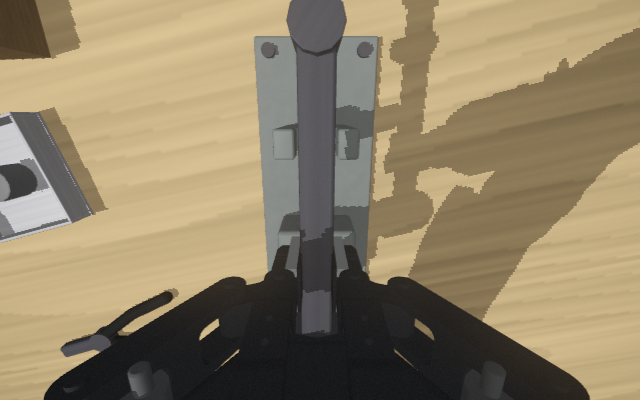

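Level, and about 22 mm above the post. One sharper check of the eye (should be at x = 165 mm) to confirm the hole position.

```bash
python3 - <<'E'
from lib import *
a=np.deg2rad(-12.2);u=np.array([np.cos(a),np.sin(a)]);n=np.array([-u[1],u[0]])
for k,dz in(("wrist10",0),("wrist9",.0662),("scene10",0)):
    f=load(k);W=pts(f);z=W[...,2];c=np.array([.4855,-.272])
    if k=="wrist9":c=c+np.array([.5405,-.285])-[.5421,-.2853]
    q=W[...,:2]-c;s=q@u;t=q@n
    m=(s>.14)&(s<.19)&(np.abs(t)<.02)&(np.abs(z-.1718-dz)<.0015)
    p=np.c_[s[m],t[m]].astype(np.float32);v,uu=np.where(m);print(k,m.sum(),np.percentile(p[:,0],[0.5,99.5]).round(4),np.percentile(p[:,1],[.5,99.5]).round(4),"rows",v.min(),v.max())
E
```

```text
wrist10 2558 [0.1549 0.1713] [-0.0111  0.0093] rows 0 53
wrist9 2584 [0.1553 0.1716] [-0.0115  0.0089] rows 0 54
scene10 52 [0.1467 0.1842] [-0.0093  0.0093] rows 282 299
```

The eye's near edge reads 155 mm against the nominal 154, and the lateral offset is about -1 mm, so the hole is within about 1.5 mm of the post axis. I'll let it settle, check once more, then hand in.

Request:
arm_command --rows '[{"slide": [-0.5,-0.5,1],"rotation": [0,0,0],"hand": -0.9},{"slide": [-0.5,-0.5,1],"rotation": [0,0,0],"hand": -0.9},{"slide": [-0.5,-0.5,1],"rotation": [0,0,0],"hand": -0.9},{"slide": [-0.5,-0.5,1],"rotation": [0,0,0],"hand": -0.9},{"slide": [-0.5,-0.5,1],"rotation": [0,0,0],"hand": -0.9},{"slide": [-0.5,-0.5,1],"rotation": [0,0,0],"hand": -0.9}]'

```text
time: 17.5
tool_pos: [0.5418, -0.2846, 0.1423]
tool_rot: [180.0, -0.0, -12.3]
ft_force: [0.2, -0.2, -7.5]
width: 0.0139
```

```bash
python3 chk.py 11; python3 - <<'E'
from lib import *
from plant import manip
f=load("scene11");W=pts(f)
m=(np.abs(W[...,0]-.618)<.045)&(np.abs(W[...,1]-.015)<.045)&(W[...,2]>.022)
print("cap in tray",m.sum(),W[m].mean(0).round(3));print(np.abs(manip.read_state()["joint_vel"]).max())
E
```

```text
t 17.5 pos [ 0.5418 -0.2846  0.1423] rot [ 1.7998e+02 -2.0000e-02 -1.2340e+01] w 0.0139 f [ 0.2  -0.15 -7.53]
slide [-0.  -0.4  1.3] rotvec [ 0.02 -0.02 -0.14] dist 1.3
0.075 792 0.166
0.09 1180 0.1659
0.11 1379 0.1658
0.13 1156 0.1657
arm line t at0 -2.113459e-05 slope deg -0.09912732
eye 3084 ((0.15861402451992035, -0.00038425158709287643), 0.015101348981261253) [ 0.16165023 -0.00028976]
tip seen 0
knob 230 [0.20862772 0.00036357 0.16604438] [0.2224758  0.01598319 0.17536237]
cap in tray 133 [0.622 0.011 0.03 ]
0.10559743614470268
```

```bash
python3 -c "
from plant import manip
print(manip.sign_off())"
```

```text
the job is handed in; nothing more can be done
None
```

I pulled the dust cap off the post and let it go in the middle of the tray. I then gripped the dark steel lever at its balance point and carried it to the bracket. I handed in at about 17.6 s with the lever still held over the post; the sign-off gives no verdict.

Last checks before handing in:
- **Cap:** lying in the tray near its centre.
- **Lever:** level to within 0.3° or so. The hole is within about 1.5 mm of the post's axis and about 21 mm above its tip. The knob lies within about 1 mm of the bracket's x axis, over the fork end.
- **Grip:** about 58 mm along the arm from the hole, against the 57 mm balance point. The wrist carries the lever's weight and shows almost no sideways force. The arm was at rest.
- **Jar, pliers and box:** the path stayed clear of them and they looked unmoved in the pictures, but I didn't re-measure their positions at the end.

The boss hole itself was hidden by the gripper at the end. I worked out its position from the arm line, the link eye and the grasp geometry instead. These agreed to about 1 mm, except the enclosing-circle fit on the eye, which read short because the picture cuts the eye off.

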